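# Put together the wick reel on the winder

## Robot

A 6-joint arm with a two-finger parallel gripper is mounted at the origin on a cart in front of the work surface, level with it; the furniture and walls round the work are solid. World frame = base frame: x ahead of the robot, y to its left, z up, the work surface at z = 0. Lengths are in m, angles in rad, forces in N, time in s.
With the tool pointing down it reaches from about 0.35 to 0.725 m from the base axis. Payload 4.3 kg.
Tool frame: the origin (TCP) lies between the finger pads; the fingertips stand 17 mm ahead of it and the grasp point (between the pads) lies 2 mm behind it (arm.tcp_to_tips is the distance from the TCP to the fingertips, in m); z points along the fingers, y is the line along which they close (so a half turn about z gives the same grasp; the last joint's range is limited). The gripper opens to 85 mm and grips with 20 to 120 N. Pads are 22 mm wide; open, the fingers measure 114 mm over their backs; the gripper's body (76 mm by 85 mm) begins 54 mm behind the grasp point. The pads swing forward as they close: fully open they stand 13 mm farther back than shut.
Start: joints at [-1.404, 0.377, 0.081, 1.274, 0, 1.46], TCP at [0.157, -0.553, 0.248] pointing down, gripper open.
Joint ranges: [-2.72, 2.72], [-0.84, 1.66], [-1.02, 1.22], [-1.77, 2.12], [-1.37, 1.28], [-3.14, 3.14]. Speed limits (rad/s): [2.57, 2.57, 3.14, 3.14, 3.14, 3.14].

## Interface

Orientations are given as a unit quaternion [x, y, z, w].
In Python, from workcell import arm gives the robot as it stands.
- The arm moves only by the shell command python3 -m creep 'ROWS'. ROWS is JSON, a list of rows, each a list of 7 numbers: the shift along the tool's x, y, z in cm, then the turn, a rotation vector about the tool's x, y, z in rad, then the opening in per cent of the stroke, from 0 (shut) to 100 (fully open). In form: [[dx, dy, dz, rx, ry, rz, jaw], ...]. A call has 1 to 20 rows; each row is the pose to reach, as a shift and turn from the pose commanded when the call began, along the tool's axes at that moment; what a row does not reach only later rows make up. A row lasts 1/12 s, in which the tool goes at most 41.7 mm and 7.16 degrees, less where a joint would pass 70% of its speed; a pose out of reach is approached as far as the arm can. A call with a gripper value outside its range is refused whole. The fingers move at their own pace and stop on an object; the grip force is fixed at half the most. Time passes only in rows, so rows that repeat a pose let the fingers close. It gives the time, the measured TCP pose, the force, the opening and the grip force at its end, in the units of the state.
- arm.get_state(): the state, without advancing time (a new reading comes with each control period).
- arm.grab_frame(name): name is "scene" or "top" or "wrist"; returns the picture (420x560x3 uint8, blue, green, red); there is no depth.
- arm.camera_params(name): a dict with "fovy" (degrees; the focal length in pixels is half the picture's height over the tangent of half this angle, whatever the lens; pixels are square), "cx", "cy" (the principal point, pixels), "rvec" (rotation vector, rad) and "tvec" (3), from world to camera coordinates, as OpenCV has them; the wrist camera has in their place "tool_from_camera" (4x4, takes a point from camera to tool coordinates, whose origin is the TCP and whose axes are the flange's). Camera axes: x right, y down, z forward; pixel columns grow to the right and rows downward; lengths in m; the calibration is good to about 2 mm. A picture is of the moment at which its call begins: read the wrist's pose just before it. camera_params takes no time and is no camera call.
- arm.finish_job(): hands the job in; it is judged then, once.
Trained networks look in the newest picture that a camera, given by its name, has taken for a name from the list of things; names that differ only in an ending like _2 or _b are one class to them, and where a whole thing is asked for, a point or a joint stands for the part that bears it (a point fixed in the world has none). Each returns a list of dicts, best first, with "p" (0 to 1); they miss things now and then, are a little off and sometimes report something else, mostly with a low value. They report only what shows in the picture. A call takes as long as a camera call. They do not tell look-alikes from the thing itself.
- arm.search_frame(query, camera): "location" ([column, row] in pixels, amid what is visible of it).
- arm.masks_of(query, camera): "region" (420x560 bool, what is visible of it) and "location" ([column, row] in pixels, amid what is visible of it).
- arm.pinpoint(query, camera): "location" ([column, row] in pixels: a listed point, or the origin of a listed thing).
The state is a dict: "t": time; "q": joint angles; "joint_velocities": joint speeds; "joint_torque": joint torques, N m; "eef_pos": TCP position; "tool_rot": TCP orientation; "wrist_force": force on the tool from outside, world axes, zero at the start; "ft_torque": the same for the moment, N m; "width": finger opening in m; "grip_force": force on a finger pad.
Only numpy, scipy, OpenCV 4.12 (cv2) and the standard library are available. Lean on these libraries where they do the work, as an engineer would, in place of code of your own. Each camera call takes 0.05 s, during which the arm holds its last target. There are 200 camera calls.

## Task

Put the wick reel together on the little winder: take the flanged hub (the part with a raised centring step on its top) from the sloping rack and lower it, flange down, onto the winder's spigot until it sits fully home; then set the flanged end cap on top of the hub in the same way, flange down over the hub's step and flush. Lower them, do not drop them; let go of both, and leave the other things on the bench where they are.

Things in the scene. Friction and masses are not known exactly. Their poses are not given: they have to be found in the camera images.
- reel_hub: flanged reel hub, bare aluminium, 0.25 kg. Flange 84 mm across, 14 thick; above it a core 50 across from z = 14 to 42 mm, the place to grip; on that a centring step 36 across, 8 tall, upper 3.5 mm bevelled. Recess below 39 across, 10 deep. Origin: centre of the underside; z along its axis, from flange to core. Starts on the rack, tilted 30 degrees with the board, in either place
- reel_cap: flanged end cap, bare aluminium, 0.18 kg. Same flange as the hub (84 mm across, 14 thick, recess 39 across, 10 deep below); above it a plain boss 36 across from z = 14 to 46 mm, no step: grip there. Origin: centre of the underside; z from flange to boss. Starts on the rack beside the hub, tilted alike, in the other place. Seated, its origin is 42 mm above the hub's
- winder_seat (a point): centre of the table face of the winder, 30 mm above the bench: the seated hub's origin comes here. The winder is fixed, dark steel: foot plate 130x130 mm, round table 100 across, on it a spigot 36 across, 8 tall, upper 3.5 mm bevelled. A gear case with a crank sticks out at one side, to 143 mm from the centre, lower than the table
- reel_rack: fixed plywood rack, 210 mm wide along its x. Board 140 mm long, tilted 30 degrees, its face looking up and to the robot's left (its +y). Origin on the bench under the middle; the board's face passes 60 mm above it, rising along -y. Two places at x = +55 and -55 mm: in each a part lies flange flat on the board, its lower rim against two wooden pins 16 mm tall
- wick_box: fixed wooden box, 254 mm wide, 86 high, between the rack and the winder; its thin lid stands open on the robot's side, its top edge 246 mm above the bench: carry the parts over it. Origin on the bench under the middle
- wick_spool: spool of cotton wick standing on end, 60 mm across, 52 high; a bystander
- tin_lid_2: round white tin with press lid, 67 mm across, 46 high; a bystander
- wax_bar_1: yellow bar of wax lying flat, 52x92x26; a bystander
- cork_2: cork bung standing on end, 27 mm across, 26 high; a bystander
- jar_2: glass candle tumbler, 67 mm across, 85 high; a bystander
- sanding_block: sanding block lying flat, 60x100x28; a bystander
Not all that is in view belongs to the job. Leave any red look-alike of the reel_hub alone.

How it is judged:
By the outcome, as a careful person would: the job done as asked, in the order asked, and still so for the second after the job is handed in, with the robot touching nothing.
It also fails if it takes over 67 s, if anything falls off the work surface, if the arm or the gripper's body presses on something with over 40 N, if the wrist force passes 120 N, or if a joint passes its speed limit or range.

## Working session

There is one attempt and no reset: what is moved stays moved. The work goes in short steps, Python scripts to look and compute and a shell command to move; the robot and the scene stay as the last step left them, time stands still between calls to the robot, and variables do not carry over. Pictures are saved under pics/ and viewed, at most 10 in all, crops included, and the job is handed in when it is done.

```bash
mkdir -p pics; ls; cat > h.py <<'E'
import numpy as np, cv2, json
from scipy.spatial.transform import Rotation as R
from workcell import arm
def K(p):
    f=210/np.tan(np.radians(p['fovy'])/2); return np.array([[f,0,p['cx']],[0,f,p['cy']],[0,0,1]])
def cam(name,st=None):
    p=arm.camera_params(name)
    if 'rvec' in p:
        Rm=cv2.Rodrigues(np.array(p['rvec'],float))[0]; return K(p),Rm,np.array(p['tvec'],float).ravel()
    st=st or arm.get_state(); T=np.eye(4); T[:3,:3]=R.from_quat(st['tool_rot']).as_matrix(); T[:3,3]=st['eef_pos']
    M=np.linalg.inv(T@np.array(p['tool_from_camera'])); return K(p),M[:3,:3],M[:3,3]
def ray(c,uv):
    k,Rm,t=c; d=Rm.T@np.linalg.inv(k)@np.array([uv[0],uv[1],1.]); return -Rm.T@t,d/np.linalg.norm(d)
def proj(c,X):
    k,Rm,t=c; x=(np.atleast_2d(X)@Rm.T+t)@k.T; return x[:,:2]/x[:,2:]
def onz(c,uv,z):
    o,d=ray(c,uv); return o+d*(z-o[2])/d[2]
def tri(rs):
    A=sum(np.eye(3)-np.outer(d,d) for o,d in rs); b=sum((np.eye(3)-np.outer(d,d))@o for o,d in rs)
    X=np.linalg.solve(A,b); return X,[np.linalg.norm((np.eye(3)-np.outer(d,d))@(X-o)) for o,d in rs]
E
python3 - <<'E'
from h import *
np.set_printoptions(precision=4,suppress=True)
ims={n:arm.grab_frame(n) for n in('scene','top')}
cs={n:cam(n) for n in ims}
for n in ims: print(n,arm.camera_params(n))
cv2.imwrite('pics/a.png',ims['scene']);cv2.imwrite('pics/b.png',ims['top'])
print(arm.camera_params('wrist')); print(arm.get_state())
for q in['reel_hub','reel_cap','winder_seat','reel_rack','wick_box']:
    for n in ims:
        print(q,n,[(np.round(r['location']).tolist(),round(float(r['p']),2)) for r in arm.pinpoint(q,n)][:4])
E
```

```text
pics
scene {'fovy': 47.15313003796962, 'cx': 276.2987980829495, 'cy': 212.0849311279966, 'rvec': array([ 0.696 , -2.3617,  1.4441]), 'tvec': array([0.4958, 0.1347, 1.1565])}
top {'fovy': 50.98295652549458, 'cx': 281.48496416244427, 'cy': 207.77933409380202, 'rvec': array([ 2.2034, -2.1407,  0.0647]), 'tvec': array([0.1563, 0.5064, 1.3253])}
{'fovy': 65.12876962499938, 'cx': 276.81583880707205, 'cy': 210.96513136825652, 'tool_from_camera': array([[-0.0013, -0.9498, -0.313 ,  0.0805],
       [ 1.    , -0.0014, -0.    , -0.001 ],
       [-0.0004, -0.313 ,  0.9498, -0.1251],
       [ 0.    ,  0.    ,  0.    ,  1.    ]])}
{'t': 0.1, 'q': array([-1.4043,  0.378 ,  0.0798,  1.2744, -0.    ,  1.4605]), 'joint_velocities': array([-0.0009, -0.0017,  0.0016, -0.0003, -0.0001,  0.0001]), 'joint_torque': array([  0.0004, -46.4692,  27.0583,   0.012 ,  -0.0002,  -0.    ]), 'eef_pos': array([ 0.1571, -0.5526,  0.2474]), 'tool_rot': array([ 0.9904,  0.138 , -0.    , -0.0009]), 'wrist_force': array([0.3345, 0.2208, 0.6653]), 'ft_torque': array([-0.0454,  0.0107,  0.0398]), 'grip_force': 0.0, 'width': 0.08561557273013497}
reel_hub scene [([209.0, 237.0], 0.96), ([166.0, 268.0], 0.72)]
reel_hub top [([234.0, 179.0], 0.94), ([181.0, 178.0], 0.94)]
reel_cap scene [([248.0, 244.0], 0.89)]
reel_cap top [([237.0, 216.0], 0.89)]
winder_seat scene [([344.0, 190.0], 0.65), ([211.0, 234.0], 0.44)]
winder_seat top [([398.0, 225.0], 0.55)]
reel_rack scene [([228.0, 265.0], 0.61), ([249.0, 313.0], 0.57)]
reel_rack top [([234.0, 197.0], 0.93)]
wick_box scene []
wick_box top []
```

View pics/a.png

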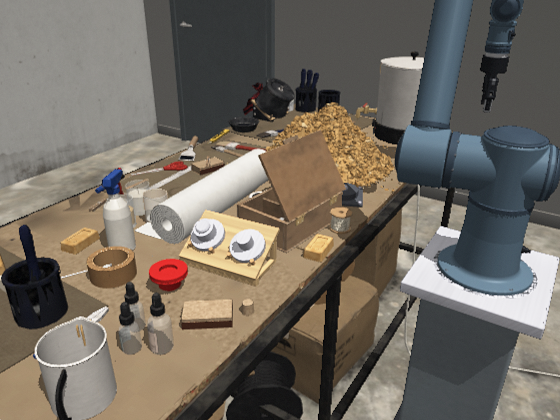

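View pics/b.png

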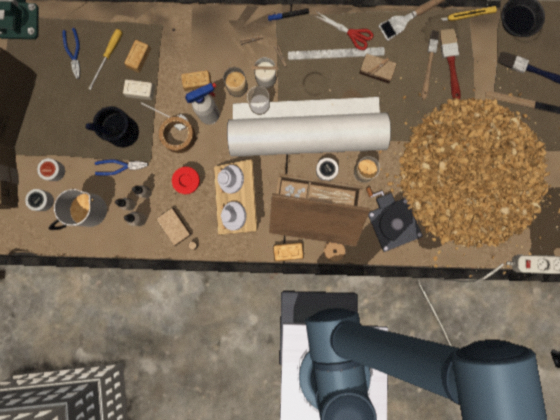

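Scene view: on the rack, the hub sits at about (207,235) and the cap at about (248,244). A red look-alike stands at (168,275). Top view: hub at (229,179), cap at (233,216), red part at (185,180), and the winder's dark table at (397,224), behind the open lid of the box. The hub candidates are the red part, which is excluded, and the bare aluminium one on the rack, which fits. I'll confirm it in a crop.

```bash
python3 - <<'E'
from h import *
np.set_printoptions(precision=4,suppress=True)
cs={n:cam(n) for n in('scene','top')}
def T(a,b):
    X,e=tri([ray(cs['scene'],a),ray(cs['top'],b)]);print(X,np.round(e,4));return X
H=T((209,237),(234,179));C=T((248,244),(237,216));W=T((344,190),(398,225));T((228,265),(234,197))
print('W onz', onz(cs['top'],(398,225),.03))
print('yaw', np.degrees(np.arctan2(*(H-C)[1::-1])), np.linalg.norm(H-C))
for q in['wick_box','reel_rack','wick_spool','tin_lid_2','wax_bar_1','cork_2','jar_2','sanding_block']:
    r=arm.search_frame(q,'top'); print(q,[(np.round(x['location']).tolist(),round(float(x['p']),2),onz(cs['top'],x['location'],.04)[:2]) for x in r[:2]])
im=cv2.imread('pics/b.png'); im2=cv2.imread('pics/a.png')
a=cv2.resize(im[150:250,160:290],None,fx=3.5,fy=3.5,interpolation=2);b=cv2.resize(im2[200:300,140:270],None,fx=3,fy=3,interpolation=2)
b=cv2.copyMakeBorder(b,0,a.shape[0]-b.shape[0],0,0,0); c=np.hstack([a,b]);c=cv2.resize(c,(800,int(c.shape[0]*800/c.shape[1])));cv2.imwrite('pics/c.png',c)
# approx pose of robot base in top
print(proj(cs['top'],[[.35,0,0],[.5,.3,0],[.5,-.3,0]]))
E
```

```text
[0.5819 0.3154 0.0539] [0. 0.]
[0.472  0.3021 0.0634] [0.002 0.002]
[ 0.4578 -0.1852  0.0198] [0.0017 0.0017]
[ 0.5297  0.3186 -0.0061] [0.0045 0.0045]
W onz [ 0.4589 -0.182   0.03  ]
yaw 6.875874007755921 0.11104334639885304
wick_box []
reel_rack [([242.0, 200.0], 0.82, array([0.522 , 0.2921]))]
wick_spool [([329.0, 248.0], 0.76, array([0.3823, 0.0262]))]
tin_lid_2 [([328.0, 168.0], 0.87, array([0.626 , 0.0343]))]
wax_bar_1 [([232.0, 176.0], 0.67, array([0.5916, 0.3233])), ([286.0, 251.0], 0.59, array([0.3716, 0.1532]))]
cork_2 []
jar_2 [([368.0, 168.0], 0.64, array([ 0.6271, -0.0892]))]
sanding_block [([175.0, 226.0], 0.85, array([0.4376, 0.4905]))]
[[335.7497 259.1204]
 [240.1054 207.7066]
 [434.1765 213.1663]]
```

View pics/c.png

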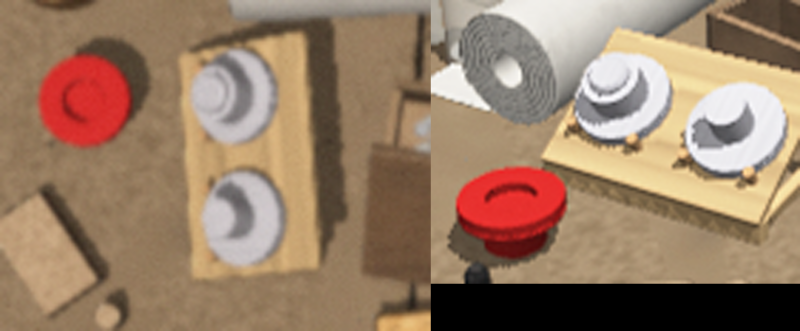

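The crop confirms it. The far part on the rack (larger x, with the raised step) is the aluminium hub, the near part with a plain boss is the cap, and the red part stays where it is. I'll move to look at the winder on the way.

```bash
cat >> h.py <<'E'
np.set_printoptions(precision=4,suppress=True)
YAW=np.radians(6.9)
def Rdown(yaw): # tool down, tool x at angle yaw
    return np.array([[np.cos(yaw),np.sin(yaw),0],[np.sin(yaw),-np.cos(yaw),0],[0,0,-1.]])
def rackn(yaw=YAW): return R.from_euler('z',yaw).apply([0,.5,np.sqrt(.75)])
def Rrack(yaw=YAW):
    z=-rackn(yaw); y=np.array([np.cos(yaw),np.sin(yaw),0]); return np.column_stack([np.cross(y,z),y,z])
def delta(p,Rt,st=None):
    st=st or arm.get_state(); R0=R.from_quat(st['tool_rot']).as_matrix()
    print('row',np.round(R0.T@(np.array(p)-st['eef_pos'])*100,2),np.round(R.from_matrix(R0.T@Rt).as_rotvec(),3))
E
python3 - <<'E'
from h import *
c=cam('top')
print('lid top',onz(c,(362,243),.246),onz(c,(270,235),.246),'hinge',onz(c,(370,208),.086),onz(c,(273,195),.086))
print(arm.tcp_to_tips)
delta([.157,-.5526,.40],Rdown(np.radians(45)))
delta([.46,-.185,.40],Rdown(np.radians(45)))
E
```

```text
lid top [ 0.4008 -0.0393  0.246 ] [0.4141 0.1934 0.246 ] hinge [ 0.5032 -0.0871  0.086 ] [0.5334 0.1954 0.086 ]
0.017
row [  0.    -0.05 -15.17] [ 0.     0.    -0.509]
row [ 39.19 -27.14 -15.17] [ 0.     0.    -0.509]
```

```bash
python3 -m creep '[[0,0,-15.2,0,0,-0.1,100],[0,0,-15.2,0,0,-0.2,100],[0,0,-15.2,0,0,-0.3,100],[0,0,-15.2,0,0,-0.4,100],[39.2,-27.1,-15.2,0,0,-0.509,100],[39.2,-27.1,-15.2,0,0,-0.509,100],[39.2,-27.1,-15.2,0,0,-0.509,100],[39.2,-27.1,-15.2,0,0,-0.509,100],[39.2,-27.1,-15.2,0,0,-0.509,100],[39.2,-27.1,-15.2,0,0,-0.509,100],[39.2,-27.1,-15.2,0,0,-0.509,100],[39.2,-27.1,-15.2,0,0,-0.509,100],[39.2,-27.1,-15.2,0,0,-0.509,100],[39.2,-27.1,-15.2,0,0,-0.509,100],[39.2,-27.1,-15.2,0,0,-0.509,100],[39.2,-27.1,-15.2,0,0,-0.509,100],[39.2,-27.1,-15.2,0,0,-0.509,100],[39.2,-27.1,-15.2,0,0,-0.509,100]]'
python3 - <<'E'
from h import *
st=arm.get_state();im=arm.grab_frame('wrist');cv2.imwrite('pics/d.png',im);print(st['t'],st['eef_pos'],st['tool_rot'],st['q'],st['wrist_force'])
c=cam('wrist',st)
for r in arm.pinpoint('winder_seat','wrist'): print(r,onz(c,r['location'],.03))
print(proj(c,[.459,-.183,.03]))
delta([.45,.30,.40],Rdown(np.radians(96.9)));delta([.515,.408,.25],Rrack())
E
```

```text
t: 2.5
eef_pos: [0.4606, -0.1846, 0.4002]
tool_rot: [0.923, 0.384, -0.0, 0.0]
wrist_force: [-0.5, -0.3, -1.0]
width: 0.0854
grip_force: 0.0
2.5 [ 0.4606 -0.1846  0.4002] [ 0.9233  0.3841 -0.0003  0.0002] [-0.5087  0.2263  0.264   1.6086 -0.0006  1.8445] [-0.4715 -0.3075 -0.9744]
{'location': [272.4, 154.2], 'p': 0.69} [ 0.4604 -0.1744  0.03  ]
[[275.7798 158.9064]]
row [ 33.66 -35.05   0.01] [-0.     0.001 -0.906]
row [ 45.9 -38.1  15. ] [-0.237 -0.486 -0.885]
```

View pics/d.png

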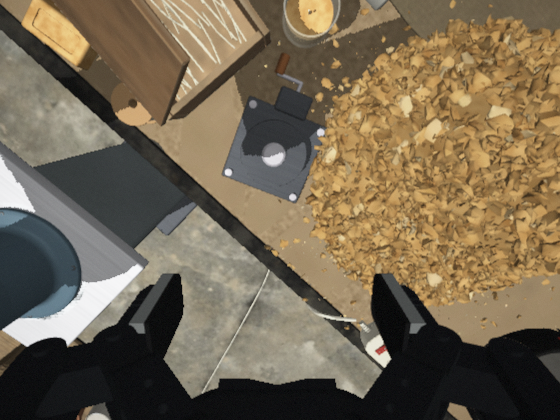

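The winder is clear to the wrist camera. The light spigot is at (274,154), the foot-plate bolts are at (253,104), (321,131), (229,172) and (293,197), and the crank is at (285,75). The lid edge at (175,95) leaves a gap from the winder.

```bash
python3 - <<'E'
from h import *
im=cv2.imread('pics/d.png');c=cam('wrist')
g=cv2.cvtColor(im,6)[130:180,250:300]; m=(g>110).astype(np.uint8)
n,l,s,ce=cv2.connectedComponentsWithStats(m)
for i in range(1,n):
    if s[i,4]>30: u=ce[i]+[250,130];print(s[i],u,onz(c,u,.038))
print(onz(c,(274,151.3),.012))
E
python3 -m creep '[[33.7,-35,0,0,0,-0.12,100],[33.7,-35,0,0,0,-0.24,100],[33.7,-35,0,0,0,-0.36,100],[33.7,-35,0,0,0,-0.48,100],[33.7,-35,0,0,0,-0.6,100],[33.7,-35,0,0,0,-0.72,100],[33.7,-35,0,0,0,-0.84,100],[33.7,-35,0,0,0,-0.906,100],[33.7,-35,0,0,0,-0.906,100],[33.7,-35,0,0,0,-0.906,100],[33.7,-35,0,0,0,-0.906,100],[33.7,-35,0,0,0,-0.906,100],[45.9,-38.1,15,-0.237,-0.486,-0.885,100],[45.9,-38.1,15,-0.237,-0.486,-0.885,100],[45.9,-38.1,15,-0.237,-0.486,-0.885,100],[45.9,-38.1,15,-0.237,-0.486,-0.885,100],[45.9,-38.1,15,-0.237,-0.486,-0.885,100],[45.9,-38.1,15,-0.237,-0.486,-0.885,100],[45.9,-38.1,15,-0.237,-0.486,-0.885,100],[45.9,-38.1,15,-0.237,-0.486,-0.885,100]]'
python3 - <<'E'
from h import *
st=arm.get_state();im=arm.grab_frame('wrist');cv2.imwrite('pics/e.png',im);print(st['t'],st['eef_pos'],st['q'])
print('tool z',R.from_quat(st['tool_rot']).as_matrix()[:,2],-rackn())
for q in('reel_hub','reel_cap'): print(q,arm.pinpoint(q,'wrist'))
E
```

```text
[ 11  13  25  25 437] [273.5538 155.1487] [ 0.4608 -0.1772  0.038 ]
[ 0.4625 -0.1761  0.012 ]
t: 4.27
eef_pos: [0.5162, 0.4072, 0.2509]
tool_rot: [0.641, 0.723, -0.171, 0.194]
wrist_force: [0.2, 0.4, 1.0]
width: 0.0853
grip_force: 0.0
4.2667 [0.5162 0.4072 0.2509] [ 0.7519  0.9535  0.9939  1.939  -0.4152  2.273 ]
tool z [ 0.0603 -0.4959 -0.8663] [ 0.0601 -0.4964 -0.866 ]
reel_hub [{'location': [326.5, 166.0], 'p': 0.96}, {'location': [368.9, 10.2], 'p': 0.79}]
reel_cap [{'location': [222.2, 167.1], 'p': 0.96}]
```

View pics/e.png

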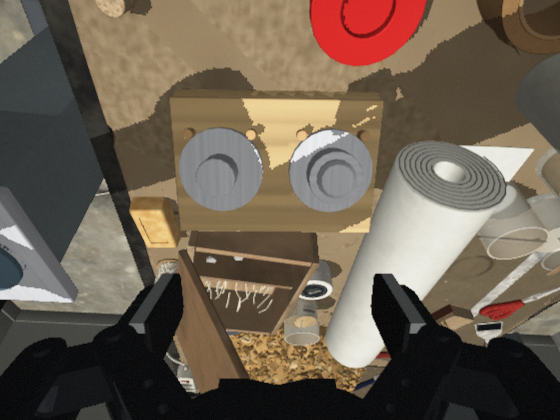

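The tilted view is square to the board. Hub (with step) at (332,171), cap at (221,169), their pins at row 135, and the red look-alike at (368,15). I'll fit model silhouettes to the masks in all three cameras.

```bash
cat >> h.py <<'E'
from scipy.optimize import minimize
PR={'reel_hub':[[(0,42),(14,42)],[(14,25),(42,25)],[(42,18),(46.5,18),(50,15)]],'reel_cap':[[(0,42),(14,42)],[(14,18),(46,18)]]}
def sil(c,part,o,n,S=4):
    n=n/np.linalg.norm(n); u=np.cross(n,[.3,.9,.1]);u/=np.linalg.norm(u);v=np.cross(n,u);a=np.linspace(0,2*np.pi,73)[:-1,None]
    m=np.zeros((420*S,560*S),np.uint8)
    for seg in PR[part]:
        P=np.vstack([o+n*z/1e3+r/1e3*(np.cos(a)*u+np.sin(a)*v) for z,r in seg])
        h=cv2.convexHull(((proj(c,P)+.5)*S).astype(np.float32)); cv2.fillConvexPoly(m,np.round(h).astype(np.int32),255)
    return cv2.resize(m,(560,420),interpolation=cv2.INTER_AREA)/255.
def fit(part,obs,o,n):
    f=lambda p:sum(1-(np.minimum(s,m).sum()/np.maximum(s,m).sum()) for c,m in obs for s in [sil(c,part,p/1e3,n)])
    r=minimize(f,np.array(o)*1e3,method='Nelder-Mead',options=dict(initial_simplex=np.array(o)*1e3+np.array([[0,0,0],[8,0,0],[0,8,0],[0,0,8]]),xatol=.1,fatol=1e-4,maxfev=250))
    return r.x/1e3,r.fun
E
python3 - <<'E'
from h import *
st=arm.get_state();cw=cam('wrist',st); n=rackn()
im=cv2.imread('pics/e.png');res={}
for q,o,near in(('reel_hub',[.582,.315,.054],(331,170)),('reel_cap',[.472,.302,.06],(221,169))):
    obs=[];
    for v,uv in(('wrist',near),('top',None),('scene',None)):
        c=cw if v=='wrist' else cam(v)
        uv=np.array(uv if uv else proj(c,np.array(o)+.02*n)[0])
        r=[x for x in arm.masks_of(q,v) if np.linalg.norm(np.array(x['location'])-uv)<25]
        if not r: print(q,v,'none');continue
        obs.append((c,np.array(r[0]['region'],float)))
    X,e=fit(q,obs,o,n);Xw,ew=fit(q,obs[:1],X,n);print(q,X,e,'wrist only',Xw,ew,[m.sum() for c,m in obs]);res[q]=X
    cs_,_=cv2.findContours((sil(cw,q,X,n)>.5).astype(np.uint8),0,1);cv2.drawContours(im,cs_,-1,(0,255,0),1)
d=res['reel_hub']-res['reel_cap'];print(np.linalg.norm(d),np.degrees(np.arctan2(d[1],d[0])),d@n)
cv2.imwrite('pics/f.png',cv2.resize(im[90:240,160:400],None,fx=3.3,fy=3.3))
H=res['reel_hub'];delta(H+n*.10,Rrack())
E
```

```text
reel_hub top none
reel_hub [0.5833 0.3167 0.0569] 0.10206137505130974 wrist only [0.5823 0.3198 0.061 ] 0.01802740838638195 [np.float64(5453.0), np.float64(865.0)]
reel_cap [0.4713 0.308  0.0591] 0.1695353062181032 wrist only [0.4712 0.3076 0.0587] 0.016654673365832595 [np.float64(5463.0), np.float64(572.0), np.float64(897.0)]
0.11235070087379996 4.462070741477647 -0.004256143335790011
row [ 1.17  5.64 11.91] [ 0.003 -0.003 -0.001]
```

View pics/f.png

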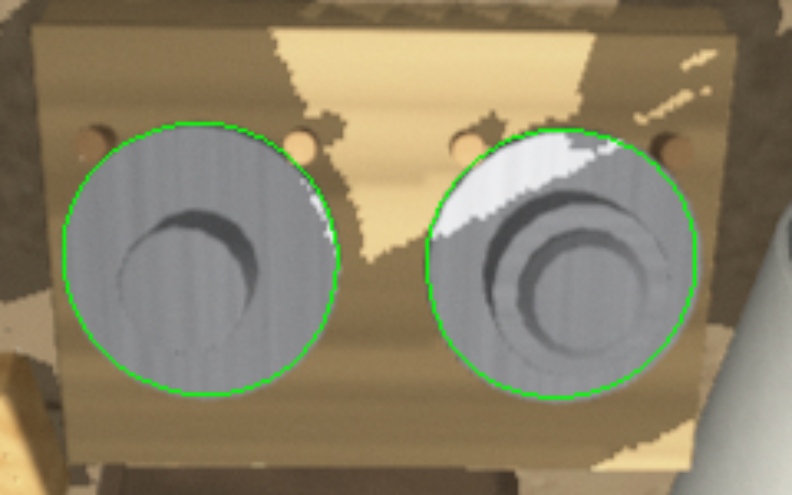

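The outlines match the flanges: hub ringed around crop (562,265), cap around (202,260). The line of pins suggests a yaw of about 6.2°. Moving to 90 mm along the hub's axis and checking the fit there.

```bash
sed -i 's/^YAW=.*/YAW=np.radians(6.2)/' h.py; python3 - <<'E'
from h import *
n=rackn(); H=np.array([.5815,.3198,.0599]); delta(H+n*.095,Rrack())
E
```

```text
row [ 1.3   5.55 11.99] [ 0.009 -0.003  0.01 ]
```

```bash
python3 -m creep '[[1.3,5.55,4,0.009,-0.003,0.01,100],[1.3,5.55,8,0.009,-0.003,0.01,100],[1.3,5.55,12,0.009,-0.003,0.01,100],[1.3,5.55,12,0.009,-0.003,0.01,100],[1.3,5.55,12,0.009,-0.003,0.01,100]]'
python3 - <<'E'
from h import *
st=arm.get_state();im=arm.grab_frame('wrist');cv2.imwrite('pics/g.png',im);c=cam('wrist',st);n=rackn()
H=np.array([.5815,.3198,.0599])
print(proj(c,H+.03*n),[(x['location'],x['p']) for x in arm.masks_of('reel_hub','wrist')])
m=np.array(arm.masks_of('reel_hub','wrist')[0]['region'],float);print(m.sum(),np.where(m.any(0))[0][[0,-1]],np.where(m.any(1))[0][[0,-1]])
X,e=fit('reel_hub',[(c,m)],H,n);print(X,e,'off in rack frame mm',R.from_euler('z',-YAW).apply(X-H)*1e3)
delta(X+n*.036,Rrack(),st);delta(H+n*.036,Rrack(),st);print(st['t'],st['wrist_force'],st['q'])
s=sil(c,'reel_hub',X,n);cs,_=cv2.findContours((s>.5).astype(np.uint8),0,1);cv2.drawContours(im,cs,-1,(0,255,0),1);cv2.imwrite('pics/g.png',im)
E
```

```text
t: 5.13
eef_pos: [0.5739, 0.3624, 0.1324]
tool_rot: [0.644, 0.718, -0.181, 0.191]
wrist_force: [-1.1, -0.4, -0.6]
width: 0.0856
grip_force: 0.0
[[283.4628 247.1038]] [([281.3, 226.2], 0.74), ([313.4, 26.1], 0.66), ([206.5, 163.1], 0.66)]
12653.0 [217 347] [166 290]
[0.5805 0.3195 0.0572] 0.010688892144239182 off in rack frame mm [-1.0693 -0.2129 -2.686 ]
row [0.05 0.26 5.08] [-0.014  0.009  0.004]
row [-0.07  0.37  4.84] [-0.014  0.009  0.004]
5.1333 [-1.1207 -0.3589 -0.5969] [ 0.6548  0.9668  0.7136  1.6281 -0.4408  2.1868]
```

View pics/g.png

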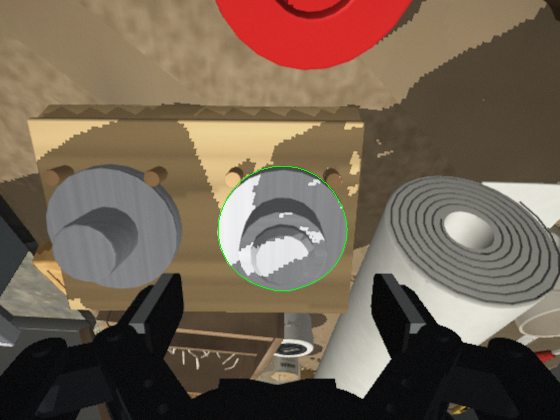

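The fit at close range is good: hub centred at (283,228) between the open fingers. Descending along the axis and gripping.

```bash
python3 -m creep '[[0,0.3,1.5,0,0,0,100],[0,0.3,3,0,0,0,100],[0,0.3,4,0,0,0,100],[0,0.3,4.5,0,0,0,100],[0,0.3,4.95,0,0,0,100],[0,0.3,4.95,0,0,0,100],[0,0.3,4.95,0,0,0,55],[0,0.3,4.95,0,0,0,40],[0,0.3,4.95,0,0,0,40],[0,0.3,4.95,0,0,0,40],[0,0.3,4.95,0,0,0,40],[0,0.3,4.95,0,0,0,40],[0,0.3,4.95,0,0,0,40]]'
```

```text
t: 6.37
eef_pos: [0.5806, 0.3431, 0.0983]
tool_rot: [0.644, 0.719, -0.175, 0.192]
wrist_force: [-4.9, 0.8, 6.1]
width: 0.0474
grip_force: 62.0
```

```bash
python3 - <<'E'
from h import *
st=arm.get_state();print(st); print(R.from_quat(st['tool_rot']).as_matrix()); X=np.array([.5805,.3195,.0572]);X2=np.array([.5815,.3198,.0599])
M=Rrack();print((st['eef_pos']-X)@M,(st['eef_pos']-X2)@M)
E
```

```text
{'t': 6.3667, 'q': array([ 0.6289,  0.9338,  0.5637,  1.4845, -0.4487,  2.1548]), 'joint_velocities': array([ 0.0003, -0.0005,  0.0002,  0.0014,  0.0009,  0.0016]), 'joint_torque': array([ -1.8195, -63.0416,  24.2869,   0.393 ,  -1.8344,   0.0136]), 'eef_pos': array([0.5806, 0.3431, 0.0983]), 'tool_rot': array([ 0.6442,  0.7193, -0.1749,  0.1922]), 'wrist_force': array([-4.8548,  0.7592,  6.0947]), 'ft_torque': array([-0.0848,  0.8907, -0.5502]), 'grip_force': 61.973885893821716, 'width': 0.0474297396810338}
[[-0.096   0.9941  0.0512]
 [ 0.8596  0.1088 -0.4992]
 [-0.5018 -0.0039 -0.865 ]]
[-0.0003  0.0027 -0.0473] [ 0.0009  0.0016 -0.0449]
```

The arm stopped about 10 mm higher than planned because the pre-grasp pose had been read in transit. The part hasn't been lifted, so I'll open, go 10 mm deeper and grip again.

```bash
python3 -m creep '[[0,0,0,0,0,0,75],[0,0,0,0,0,0,90],[0,0,0,0,0,0,90],[0,0,0,0,0,0,90],[0,-0.1,0.4,0,0,0,90],[0,-0.1,0.8,0,0,0,90],[0,-0.1,0.95,0,0,0,90],[0,-0.1,0.95,0,0,0,90],[0,-0.1,0.95,0,0,0,90]]'
python3 -m creep '[[0,0,0,0,0,0,55],[0,0,0,0,0,0,40],[0,0,0,0,0,0,40],[0,0,0,0,0,0,40],[0,0,0,0,0,0,40],[0,0,0,0,0,0,40],[0,0,0,0,0,0,40],[0,0,0,0,0,0,40]]'
python3 - <<'E'
from h import *
st=arm.get_state(); X2=np.array([.5815,.3198,.0599]);print((st['eef_pos']-X2)@Rrack())
E
```

```text
t: 7.12
eef_pos: [0.581, 0.3375, 0.0885]
tool_rot: [0.645, 0.719, -0.175, 0.193]
wrist_force: [0.7, -0.2, 1.0]
width: 0.077
grip_force: 0.0
t: 7.78
eef_pos: [0.5811, 0.3381, 0.0893]
tool_rot: [0.645, 0.719, -0.174, 0.193]
wrist_force: [-3.2, 1.4, 4.7]
width: 0.0482
grip_force: 63.1
[ 0.0011  0.0016 -0.0346]
```

```bash
python3 -m creep '[[0,0,-1,0,0,0,40],[0,0,-2,0,0,0,40],[0,0,-4,0,0,0,40],[0,0,-7,0,0,0,40],[0,0,-10,0,0,0,40],[0,0,-12,0,0,0,40],[0,0,-12,0,0,0,40],[0,0,-12,0,0,0,40]]'
python3 - <<'E'
from h import *
st=arm.get_state();im=arm.grab_frame('scene');cv2.imwrite('pics/h.png',im[180:330,130:330])
print(st['wrist_force'],st['width']);delta([.50,.30,.40],Rdown(np.radians(80)),st);delta([.461,-.178,.40],Rdown(np.radians(45)),st)
E
```

```text
t: 8.45
eef_pos: [0.5759, 0.3989, 0.1912]
tool_rot: [0.645, 0.719, -0.173, 0.193]
wrist_force: [0.5, 0.6, -3.9]
width: 0.0481
grip_force: 62.7
[ 0.5327  0.5547 -3.9381] 0.04812309050433398
row [-18.25  -8.63 -13.57] [0.074 0.521 0.277]
row [-59.02 -17.69  10.  ] [0.234 0.489 0.873]
```

```bash
python3 -m creep '[[-6,-3,-6,0.02,0.1,0.06,40],[-12,-6,-10,0.04,0.2,0.12,40],[-18.2,-8.6,-13.6,0.06,0.3,0.18,40],[-18.2,-8.6,-13.6,0.074,0.4,0.23,40],[-18.2,-8.6,-13.6,0.074,0.521,0.277,40],[-18.2,-8.6,-13.6,0.074,0.521,0.277,40],[-18.2,-8.6,-13.6,0.074,0.521,0.277,40],[-18.2,-8.6,-13.6,0.074,0.521,0.277,40],[-18.2,-8.6,-13.6,0.074,0.521,0.277,40],[-18.2,-8.6,-13.6,0.074,0.521,0.277,40]]'
python3 - <<'E'
from h import *
delta([.461,-.178,.40],Rdown(np.radians(45)))
E
```

```text
t: 9.33
eef_pos: [0.4992, 0.2998, 0.3983]
tool_rot: [0.766, 0.643, -0.004, -0.001]
wrist_force: [0.1, 0.1, -3.3]
width: 0.048
grip_force: 63.0
row [-47.72   4.56   0.05] [-0.004  0.007  0.61 ]
```

```bash
python3 -m creep '[[-4,0.4,0,0,0,0.06,40],[-8,0.8,0,0,0,0.12,40],[-12,1.2,0,0,0,0.18,40],[-16,1.6,0,0,0,0.24,40],[-20,2,0,0,0,0.3,40],[-24,2.3,0,0,0,0.36,40],[-28,2.7,0,0,0,0.42,40],[-32,3.1,0,0,0,0.48,40],[-36,3.5,0,0,0,0.54,40],[-40,3.9,0,-0.002,0.003,0.58,40],[-43,4.2,0,-0.002,0.005,0.61,40],[-46,4.4,0,-0.004,0.007,0.61,40],[-47.7,4.6,0,-0.004,0.007,0.61,40],[-47.7,4.6,0,-0.004,0.007,0.61,40],[-47.7,4.6,0,-0.004,0.007,0.61,40],[-47.7,4.6,0,-0.004,0.007,0.61,40]]'
python3 - <<'E'
from h import *
st=arm.get_state();im=arm.grab_frame('wrist');cv2.imwrite('pics/i.png',im);c=cam('wrist',st)
print(st['eef_pos'],R.from_quat(st['tool_rot']).as_matrix()[:,2],st['joint_velocities'])
print(proj(c,[.461,-.178,.038]))
g=cv2.cvtColor(im,6);u=proj(c,[.461,-.178,.038])[0].astype(int)
for q in('reel_hub','winder_seat'): print(q,arm.pinpoint(q,'wrist'))
for x in arm.masks_of('reel_hub','wrist')[:2]:
    m=np.array(x['region']);print(x['location'],m.sum(),np.where(m.any(0))[0][[0,-1]],np.where(m.any(1))[0][[0,-1]])
E
```

```text
t: 10.67
eef_pos: [0.462, -0.177, 0.4009]
tool_rot: [0.924, 0.383, 0.002, -0.002]
wrist_force: [-0.6, 0.1, -2.6]
width: 0.0486
grip_force: 63.0
[ 0.462  -0.177   0.4009] [ 0.0019  0.0048 -1.    ] [ 0.0164 -0.0177  0.0042  0.0041 -0.0018 -0.0012]
[[277.8069 161.9583]]
reel_hub [{'location': [278.2, 260.0], 'p': 0.96}]
winder_seat [{'location': [278.5, 160.5], 'p': 0.79}]
[274.0, 261.0] 19036 [194 360] [188 356]
```

View pics/i.png

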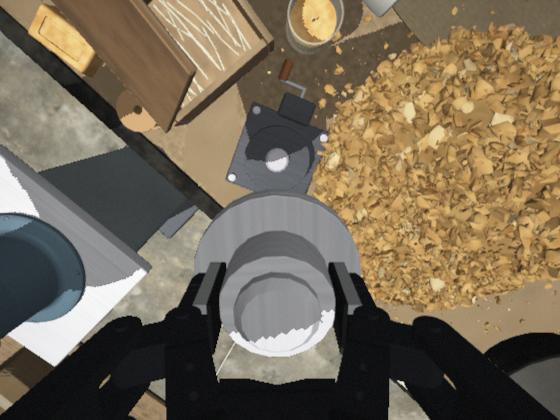

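The hub is held upright, its flange spanning columns 194–360 with its upper edge at row 190, and the spigot shows at (277,160). Working out the hub's offset in the hand and the spigot's position.

```bash
python3 - <<'E'
from h import *
st=arm.get_state();c=cam('wrist',st);im=cv2.imread('pics/i.png')
g=cv2.cvtColor(im,6)[145:178,255:300]; n,l,s,ce=cv2.connectedComponentsWithStats((g>110).astype(np.uint8))
i=1+np.argmax(s[1:,4]);u=ce[i]+[255,145];sp=onz(c,u,.037);print('spigot px',u,s[i],sp)
for x in arm.pinpoint('winder_seat','wrist')[:1]: print('net',onz(c,x['location'],.03))
m=np.array(arm.masks_of('reel_hub','wrist')[0]['region'],float)
Rt=R.from_quat(st['tool_rot']).as_matrix();p=st['eef_pos']
def f(v):
    s=sil(c,'reel_hub',p+Rt@np.array([v[0],v[1],v[2]])/1e3,-Rt[:,2])[:250];return 1-np.minimum(s,m[:250]).sum()/np.maximum(s,m[:250]).sum()
for z in(33,35,37):
    r=minimize(lambda v:f([v[0],v[1],z]),[0,0],method='Nelder-Mead',options=dict(initial_simplex=[[0,0],[3,0],[0,3]],xatol=.1));print(z,r.x,r.fun)
r=minimize(f,[0,0,35],method='Nelder-Mead',options=dict(initial_simplex=[[0,0,35],[3,0,35],[0,3,35],[0,0,38]],xatol=.1));print('hub in tool mm',r.x,r.fun)
o=p+Rt@r.x/1e3;print('hub origin',o,'err to spigot',(sp-o)[:2])
E
```

```text
spigot px [276.9392 160.5923] [ 10   4  25  24 444] [ 0.4621 -0.1763  0.037 ]
net [ 0.4631 -0.1787  0.03  ]
33 [-1.2013 -1.0413] 0.013160034825537403
35 [-1.592  -1.0425] 0.011894215161328714
37 [-1.9586 -1.0402] 0.013118331936424421
hub in tool mm [-1.7606 -1.0903 35.7051] 0.011917823848229703
hub origin [ 0.4601 -0.1771  0.3666] err to spigot [0.002  0.0008]
```

```bash
python3 -m creep '[[0.2,0.1,3,0,0,0,40],[0.2,0.1,6,0,0,0,40],[0.2,0.1,9,0,0,0,40],[0.2,0.1,10.5,0,0,0,40],[0.2,0.1,11,0,0,0,40],[0.2,0.1,11,0,0,0,40],[0.2,0.1,11,0,0,0,40],[0.2,0.1,11,0,0,0,40],[0.2,0.1,11,0,0,0,40]]'
cat > m.py <<'E'
from h import *
import sys
part=sys.argv[1]; tz=float(sys.argv[2]); pz=float(sys.argv[3]); lim=int(sys.argv[4])
st=arm.get_state();im=arm.grab_frame('wrist');cv2.imwrite(sys.argv[5],im);c=cam('wrist',st)
Rt=R.from_quat(st['tool_rot']).as_matrix();p=st['eef_pos'];print(p,Rt[:,2])
m=np.array(arm.masks_of(part,'wrist')[0]['region'],float)
def f(v):
    s=sil(c,part,p+Rt@np.array([v[0],v[1],pz])/1e3,-Rt[:,2])[:lim];return 1-np.minimum(s,m[:lim]).sum()/np.maximum(s,m[:lim]).sum()
r=minimize(f,[0,0],method='Nelder-Mead',options=dict(initial_simplex=[[0,0],[3,0],[0,3]],xatol=.1));o=p+Rt@np.array([*r.x,pz])/1e3;print('part in tool',r.x,r.fun,o)
for x in arm.pinpoint('winder_seat','wrist')[:1]: print('net',x['location'],onz(c,x['location'],.03))
print('expected px',proj(c,[[.462,-.1765,tz]]))
E
python3 m.py reel_hub .038 35.5 250 pics/j.png
```

```text
t: 11.72
eef_pos: [0.4653, -0.1773, 0.2943]
tool_rot: [0.924, 0.383, 0.004, 0.001]
wrist_force: [-0.3, 1.2, -3.0]
width: 0.0482
grip_force: 63.1
[ 0.4653 -0.1773  0.2943] [ 0.0075  0.0012 -1.    ]
part in tool [-1.7869 -1.0785] 0.011977515134044547 [ 0.4635 -0.1778  0.2588]
net [274.9, 175.3] [ 0.4635 -0.1764  0.03  ]
expected px [[274.037  177.6498]]
```

View pics/j.png

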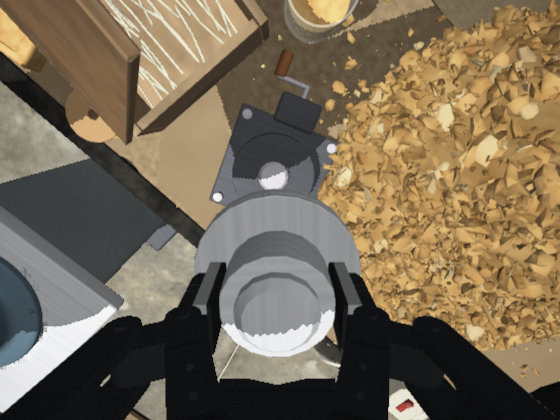

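The spigot is at (273,177), just above the flange edge, which matches the estimate (0.462, -0.1765). I have one picture view left. Letting the arm settle before the descent.

```bash
python3 -m creep '[[0,0,0,0,0,0,40],[0,0,0,0,0,0,40],[0,0,0,0,0,0,40]]'
python3 - <<'E'
from h import *
im=cv2.imread('pics/j.png');g=cv2.cvtColor(im,6)[155:192,250:300]
n,l,s,ce=cv2.connectedComponentsWithStats((g>120).astype(np.uint8));print(s[1:],ce[1:]+[250,155])
st=arm.get_state();print(R.from_quat(st['tool_rot']).as_matrix()[:,2])
delta([.4645,-.176,.11],Rdown(np.radians(45)),st)
E
```

```text
t: 12.12
eef_pos: [0.4644, -0.1769, 0.2927]
tool_rot: [0.924, 0.383, 0.003, -0.0]
wrist_force: [0.2, -0.5, -2.9]
width: 0.0481
grip_force: 63.1
[[  8   8  30  27 632]] [[273.337  176.7073]]
[ 0.0047  0.0027 -1.    ]
row [-0.03 -0.08 18.27] [ 0.001 -0.005  0.   ]
```

```bash
python3 -m creep '[[0.06,-0.1,3,0.001,-0.005,0,40],[0.06,-0.1,7,0.001,-0.005,0,40],[0.06,-0.1,11,0.001,-0.005,0,40],[0.06,-0.1,15,0.001,-0.005,0,40],[0.06,-0.1,18,0.001,-0.005,0,40],[0.06,-0.1,20,0.001,-0.005,0,40],[0.06,-0.1,20.6,0.001,-0.005,0,40],[0.06,-0.1,20.6,0.001,-0.005,0,40],[0.06,-0.1,20.6,0.001,-0.005,0,40],[0.06,-0.1,20.6,0.001,-0.005,0,40]]'; python3 -m creep '[[0,0,0,0,0,0,40],[0,0,0,0,0,0,40]]'
```

```text
t: 12.95
eef_pos: [0.4667, -0.176, 0.0885]
tool_rot: [0.924, 0.383, 0.001, 0.002]
wrist_force: [-0.1, 1.2, -3.5]
width: 0.0486
grip_force: 63.2
t: 13.12
eef_pos: [0.4663, -0.1758, 0.0882]
tool_rot: [0.924, 0.383, 0.001, 0.001]
wrist_force: [-0.7, -0.7, -2.9]
width: 0.0482
grip_force: 63.2
```

```bash
python3 -m creep '[[-0.14,-0.14,0,0,0,0,40],[-0.14,-0.14,0.4,0,0,0,40],[-0.14,-0.14,0.8,0,0,0,40],[-0.14,-0.14,1,0,0,0,40],[-0.14,-0.14,1,0,0,0,40],[-0.14,-0.14,1,0,0,0,40],[-0.14,-0.14,1,0,0,0,40]]'; python3 -m creep '[[0,0,0.15,0,0,0,40],[0,0,0.3,0,0,0,40],[0,0,0.45,0,0,0,40],[0,0,0.6,0,0,0,40],[0,0,0.6,0,0,0,40]]'
```

```text
t: 13.7
eef_pos: [0.463, -0.1751, 0.0765]
tool_rot: [0.924, 0.383, 0.0, 0.0]
wrist_force: [0.2, -0.5, -3.1]
width: 0.0481
grip_force: 63.2
t: 14.12
eef_pos: [0.4628, -0.175, 0.0702]
tool_rot: [0.924, 0.383, -0.0, -0.0]
wrist_force: [-0.2, 1.3, -2.8]
width: 0.0485
grip_force: 63.2
```

```bash
python3 -m creep '[[0.02,0.07,0.1,0,0,0,40],[0.02,0.07,0.2,0,0,0,40],[0.02,0.07,0.3,0,0,0,40],[0.02,0.07,0.3,0,0,0,40]]'; python3 -m creep '[[0,0,0.1,0,0,0,40],[0,0,0.2,0,0,0,40],[0,0,0.2,0,0,0,40]]'
```

```text
t: 14.45
eef_pos: [0.4636, -0.1754, 0.0674]
tool_rot: [0.924, 0.383, 0.0, 0.0]
wrist_force: [-0.3, -0.2, -3.4]
width: 0.0486
grip_force: 63.2
t: 14.7
eef_pos: [0.4635, -0.1754, 0.0654]
tool_rot: [0.924, 0.383, 0.0, -0.0]
wrist_force: [-0.0, -0.7, -1.0]
width: 0.0482
grip_force: 63.2
```

```bash
python3 -m creep '[[0,0,0.1,0,0,0,40],[0,0,0.1,0,0,0,40]]'; python3 -m creep '[[0,0,0.1,0,0,0,40],[0,0,0.1,0,0,0,40]]'
```

```text
t: 14.87
eef_pos: [0.4636, -0.1754, 0.0644]
tool_rot: [0.924, 0.383, 0.0, 0.0]
wrist_force: [-0.3, 0.6, -2.7]
width: 0.0482
grip_force: 63.2
t: 15.03
eef_pos: [0.4637, -0.1755, 0.0641]
tool_rot: [0.924, 0.383, 0.0, 0.0]
wrist_force: [-2.2, 1.3, 2.8]
width: 0.048
grip_force: 63.8
```

Contact came exactly at the predicted home height. A slight press, then release and back out.

```bash
python3 -m creep '[[0,0,0.05,0,0,0,40],[0,0,0.05,0,0,0,55],[0,0,0,0,0,0,75],[0,0,0,0,0,0,90],[0,0,0,0,0,0,90],[0,0,-0.5,0,0,0,90],[0,0,-2,0,0,0,90],[0,0,-5,0,0,0,90],[0,0,-9,0,0,0,90],[0,0,-13,0,0,0,90],[0,0,-17,0,0,0,90],[0,0,-21,0,0,0,90],[0,0,-23,0,0,0,90],[0,0,-23,0,0,0,90],[0,0,-23,0,0,0,90],[0,0,-23,0,0,0,90],[0,0,-23,0,0,0,90]]'
cat > s.py <<'E'
from h import *
st=arm.get_state();im=arm.grab_frame('wrist');cv2.imwrite('pics/k.png',im);c=cam('wrist',st)
m=np.array(arm.masks_of('reel_hub','wrist')[0]['region'],float)
for z in(.03,.034,.038):
    f=lambda v:(lambda s:1-np.minimum(s,m).sum()/np.maximum(s,m).sum())(sil(c,'reel_hub',np.array([v[0]/1e3,v[1]/1e3,z]),np.array([0,0,1.])))
    r=minimize(f,[462,-176],method='Nelder-Mead',options=dict(initial_simplex=[[462,-176],[466,-176],[462,-172]],xatol=.1));print(z,r.x,r.fun)
print(st['eef_pos'],R.from_quat(st['tool_rot']).as_matrix()[:,2])
delta([.45,.25,.40],Rdown(np.radians(96.2)),st)
E
python3 s.py
```

```text
t: 16.45
eef_pos: [0.4627, -0.175, 0.2919]
tool_rot: [0.924, 0.383, -0.001, -0.001]
wrist_force: [0.7, -0.3, 0.6]
width: 0.0769
grip_force: 0.0
0.03 [ 462.5404 -174.8218] 0.038258182381755046
0.034 [ 462.6207 -174.5441] 0.05790391791731375
0.038 [ 463.0548 -174.58  ] 0.07680851198101712
[ 0.4627 -0.175   0.2919] [-0.0024  0.0014 -1.    ]
row [ 29.15 -30.98 -10.75] [-0.003 -0.001 -0.894]
```

The hub sits at home height (best fit z = 0.030) and hasn't followed the hand. Now for the cap.

```bash
python3 -m creep '[[0,0,-4,0,0,0,90],[0,0,-8,0,0,0,90],[0,0,-10.8,0,0,-0.1,90],[29.2,-31,-10.8,0,0,-0.2,95],[29.2,-31,-10.8,0,0,-0.3,95],[29.2,-31,-10.8,0,0,-0.4,95],[29.2,-31,-10.8,0,0,-0.5,95],[29.2,-31,-10.8,0,0,-0.6,95],[29.2,-31,-10.8,0,0,-0.7,95],[29.2,-31,-10.8,0,0,-0.8,95],[29.2,-31,-10.8,0,0,-0.894,95],[29.2,-31,-10.8,0,0,-0.894,95],[29.2,-31,-10.8,0,0,-0.894,95],[29.2,-31,-10.8,0,0,-0.894,95],[29.2,-31,-10.8,0,0,-0.894,95],[29.2,-31,-10.8,0,0,-0.894,95]]'
python3 - <<'E'
from h import *
X=np.array([.5811,.3381,.0893])+Rrack()@np.array([-.0018,-.0011,.0342]);C=X-.11*R.from_euler('z',YAW).apply([1,0,0]);print(X,C,arm.get_state()['joint_velocities'])
delta(C+rackn()*.13,Rrack())
E
```

```text
t: 17.88
eef_pos: [0.4505, 0.2501, 0.4006]
tool_rot: [0.667, 0.745, -0.001, 0.0]
wrist_force: [0.3, -1.0, -0.6]
width: 0.081
grip_force: 0.0
[0.582  0.3194 0.0606] [0.4727 0.3076 0.0606] [-0.0394 -0.0179 -0.0049  0.0014 -0.001   0.0029]
row [12.    2.88 22.72] [-0.001 -0.522  0.002]
```

```bash
python3 -m creep '[[4,1,3,0,-0.12,0,100],[8,2,6,0,-0.24,0,100],[12,2.9,9,0,-0.36,0,100],[12,2.9,12.5,0,-0.48,0,100],[12,2.9,16,0,-0.522,0,100],[12,2.9,19.5,0,-0.522,0,100],[12,2.9,22,0,-0.522,0,100],[12,2.9,22.7,0,-0.522,0,100],[12,2.9,22.7,0,-0.522,0,100],[12,2.9,22.7,0,-0.522,0,100],[12,2.9,22.7,0,-0.522,0,100],[12,2.9,22.7,0,-0.522,0,100],[12,2.9,22.7,0,-0.522,0,100]]'
python3 - <<'E'
from h import *
st=arm.get_state();im=arm.grab_frame('wrist');cv2.imwrite('pics/l.png',im);c=cam('wrist',st);n=rackn();C=np.array([.4727,.3076,.0606])
r=arm.masks_of('reel_cap','wrist');print([(x['location'],x['p']) for x in r],proj(c,C+.02*n))
m=np.array(r[0]['region'],float);X,e=fit('reel_cap',[(c,m)],C,n);print(X,e,(X-C)@Rrack())
delta(X+n*.035,Rrack(),st);delta(C+n*.035,Rrack(),st)
E
```

```text
t: 18.97
eef_pos: [0.4677, 0.3731, 0.1769]
tool_rot: [0.646, 0.719, -0.17, 0.192]
wrist_force: [-0.2, 0.9, 0.8]
width: 0.0854
grip_force: 0.0
[([271.6, 203.2], 0.84), ([178.1, 254.6], 0.26)] [[273.9454 213.0945]]
[0.4708 0.3087 0.057 ] 0.011905361850305995 [ 0.003  -0.0017  0.0025]
row [ 0.38 -0.42 10.1 ] [ 0.003 -0.004 -0.002]
row [ 0.09 -0.24  9.85] [ 0.003 -0.004 -0.002]
```

```bash
python3 -m creep '[[0.2,-0.33,2,0,0,0,100],[0.2,-0.33,4.5,0,0,0,100],[0.2,-0.33,7,0,0,0,100],[0.2,-0.33,8.7,0,0,0,100],[0.2,-0.33,9.5,0,0,0,100],[0.2,-0.33,9.8,0,0,0,100],[0.2,-0.33,9.8,0,0,0,100],[0.2,-0.33,9.8,0,0,0,100],[0.2,-0.33,9.8,0,0,0,100]]'; python3 -m creep '[[0,0,0,0,0,0,60],[0,0,0,0,0,0,40],[0,0,0,0,0,0,25],[0,0,0,0,0,0,25],[0,0,0,0,0,0,25],[0,0,0,0,0,0,25],[0,0,0,0,0,0,25],[0,0,0,0,0,0,25],[0,0,0,0,0,0,25],[0,0,0,0,0,0,25]]'
python3 - <<'E'
from h import *
st=arm.get_state();print((st['eef_pos']-[.4718,.3082,.0590])@Rrack())
E
```

```text
t: 19.82
eef_pos: [0.4692, 0.3265, 0.0898]
tool_rot: [0.645, 0.719, -0.171, 0.193]
wrist_force: [-0.0, -0.3, 0.1]
width: 0.0852
grip_force: 0.0
t: 20.65
eef_pos: [0.4692, 0.3258, 0.0892]
tool_rot: [0.645, 0.719, -0.171, 0.193]
wrist_force: [3.1, 2.2, 5.0]
width: 0.0348
grip_force: 60.0
[ 0.0003 -0.0007 -0.035 ]
```

Gripped: width is 34.8 mm on the 36 mm boss. Lifting, turning upright and carrying the cap over.

```bash
python3 -m creep '[[0,0,-1,0,0,0,25],[0,0,-2,0,0,0,25],[0,0,-4,0,0,0,25],[0,0,-7,0,0,0,25],[0,0,-10,0,0,0,25],[0,0,-12,0,0,0,25],[0,0,-12,0,0,0,25],[0,0,-12,0,0,0,25]]'
python3 - <<'E'
from h import *
delta([.48,.30,.42],Rdown(np.radians(80)))
E
```

```text
t: 21.32
eef_pos: [0.4617, 0.3854, 0.1916]
tool_rot: [0.645, 0.719, -0.172, 0.192]
wrist_force: [0.2, -0.7, -2.6]
width: 0.0343
grip_force: 60.2
row [-18.91   0.88 -15.47] [0.074 0.518 0.277]
```

```bash
python3 -m creep '[[-4,0.2,-6,0.02,0.1,0.06,25],[-9,0.4,-10,0.04,0.2,0.12,25],[-14,0.6,-13,0.06,0.3,0.18,25],[-18.9,0.9,-15.5,0.074,0.4,0.23,25],[-18.9,0.9,-15.5,0.074,0.518,0.277,25],[-18.9,0.9,-15.5,0.074,0.518,0.277,25],[-18.9,0.9,-15.5,0.074,0.518,0.277,25],[-18.9,0.9,-15.5,0.074,0.518,0.277,25],[-18.9,0.9,-15.5,0.074,0.518,0.277,25],[-18.9,0.9,-15.5,0.074,0.518,0.277,25]]'
python3 - <<'E'
from h import *
delta([.4635,-.1755,.40],Rdown(np.radians(45)))
E
```

```text
t: 22.15
eef_pos: [0.4798, 0.3002, 0.418]
tool_rot: [0.766, 0.643, -0.003, -0.0]
wrist_force: [0.2, 0.0, -1.9]
width: 0.0345
grip_force: 60.5
row [-47.13   6.64   1.94] [-0.003  0.005  0.611]
```

```bash
python3 -m creep '[[-4,0.6,0,0,0,0.06,25],[-8,1.2,0,0,0,0.12,25],[-12,1.7,0,0,0,0.18,25],[-16,2.3,0,0,0,0.24,25],[-20,2.9,0,0,0,0.3,25],[-24,3.4,0,0,0,0.36,25],[-28,4,0,0,0,0.42,25],[-32,4.5,0,0,0,0.48,25],[-36,5,0,0,0,0.54,25],[-40,5.6,0,-0.002,0.003,0.58,25],[-43,6,1,-0.002,0.004,0.61,25],[-46,6.5,1.9,-0.003,0.005,0.611,25],[-47.1,6.6,1.9,-0.003,0.005,0.611,25],[-47.1,6.6,1.9,-0.003,0.005,0.611,25],[-47.1,6.6,1.9,-0.003,0.005,0.611,25],[-47.1,6.6,1.9,-0.003,0.005,0.611,25],[-47.1,6.6,1.9,-0.003,0.005,0.611,25],[-47.1,6.6,1.9,-0.003,0.005,0.611,25]]'
python3 m.py reel_cap .08 35 250 pics/m.png
python3 - <<'E'
from h import *
c=cam('wrist')
for x in arm.masks_of('reel_hub','wrist')[:3]:
    m=np.array(x['region']);print(x['p'],x['location'],m.sum(),np.where(m.any(0))[0][[0,-1]],np.where(m.any(1))[0][[0,-1]])
o=np.array([.4622,-.1757,.03]);s=sil(c,'reel_hub',o,np.array([0,0,1.]))>.5
print(np.where(s.any(0))[0][[0,-1]],np.where(s.any(1))[0][[0,-1]])
E
```

```text
t: 23.65
eef_pos: [0.4636, -0.1741, 0.4027]
tool_rot: [0.924, 0.384, 0.003, -0.0]
wrist_force: [-0.0, -0.4, -2.3]
width: 0.0344
grip_force: 60.6
[ 0.4636 -0.1741  0.4027] [ 0.0056  0.0025 -1.    ]
part in tool [ 0.0201 -0.9596] 0.010977250413310546 [ 0.4632 -0.1734  0.3677]
expected px [[277.1716 168.1254]]
0.62 [277.5, 159.6] 2394 [249 304] [134 185]
[248 305] [133 190]
```

```bash
python3 - <<'E'
from h import *
delta([.4627,-.1765,.14],Rdown(np.radians(45)))
E
```

```text
row [-0.32 -0.01 26.28] [ 0.003 -0.006  0.001]
```

```bash
python3 -m creep '[[-0.2,0,3,0.003,-0.003,0,25],[-0.2,0,7,0.003,-0.003,0,25],[-0.2,0,11,0.003,-0.003,0,25],[-0.2,0,15,0.003,-0.003,0,25],[-0.2,0,19,0.003,-0.003,0,25],[-0.2,0,22.5,0.003,-0.003,0,25],[-0.2,0,25,0.003,-0.003,0,25],[-0.2,0,26,0.003,-0.003,0,25],[-0.2,0,26,0.003,-0.003,0,25],[-0.2,0,26,0.003,-0.003,0,25],[-0.2,0,26,0.003,-0.003,0,25],[-0.2,0,26,0.003,-0.003,0,25],[-0.2,0,26,0.003,-0.003,0,25]]'
python3 - <<'E'
from h import *
st=arm.get_state();print(st['joint_velocities'],R.from_quat(st['tool_rot']).as_matrix()[:,2]);delta([.4627,-.1765,.12],Rdown(np.radians(45)))
E
```

```text
t: 24.93
eef_pos: [0.4647, -0.177, 0.1443]
tool_rot: [0.924, 0.383, 0.002, 0.001]
wrist_force: [0.7, 0.8, -1.7]
width: 0.0344
grip_force: 60.6
[-0.0019  0.0031 -0.0115 -0.006  -0.0011  0.0009] [ 0.0043  0.0007 -1.    ]
row [-0.12 -0.18  2.43] [ 0.003 -0.004 -0.   ]
```

```bash
python3 -m creep '[[-0.12,-0.17,0.5,0.002,-0.003,0,25],[-0.12,-0.17,1.2,0.002,-0.003,0,25],[-0.12,-0.17,1.8,0.002,-0.003,0,25],[-0.12,-0.17,2.2,0.002,-0.003,0,25],[-0.12,-0.17,2.2,0.002,-0.003,0,25],[-0.12,-0.17,2.2,0.002,-0.003,0,25],[-0.12,-0.17,2.2,0.002,-0.003,0,25],[-0.12,-0.17,2.2,0.002,-0.003,0,25]]'
```

```text
t: 25.6
eef_pos: [0.4615, -0.1759, 0.1207]
tool_rot: [0.924, 0.383, -0.001, -0.001]
wrist_force: [-0.2, 0.3, -2.2]
width: 0.0343
grip_force: 60.6
```

```bash
python3 -m creep '[[0.03,0.1,0.2,0,0,0,25],[0.03,0.1,0.4,0,0,0,25],[0.03,0.1,0.55,0,0,0,25],[0.03,0.1,0.55,0,0,0,25],[0.03,0.1,0.55,0,0,0,25]]'; python3 -m creep '[[0,0,0.1,0,0,0,25],[0,0,0.2,0,0,0,25],[0,0,0.3,0,0,0,25],[0,0,0.4,0,0,0,25],[0,0,0.4,0,0,0,25]]'
```

```text
t: 26.02
eef_pos: [0.462, -0.1762, 0.1148]
tool_rot: [0.924, 0.383, -0.001, -0.001]
wrist_force: [0.3, 0.7, -1.6]
width: 0.0345
grip_force: 60.6
t: 26.43
eef_pos: [0.462, -0.1762, 0.1107]
tool_rot: [0.924, 0.383, -0.001, -0.001]
wrist_force: [-0.3, -0.5, -1.9]
width: 0.0344
grip_force: 60.6
```

```bash
python3 -m creep '[[0,0,0.1,0,0,0,25],[0,0,0.2,0,0,0,25],[0,0,0.25,0,0,0,25],[0,0,0.25,0,0,0,25]]'; python3 -m creep '[[0,0,0.1,0,0,0,25],[0,0,0.1,0,0,0,25]]';  python3 -m creep '[[0,0,0.1,0,0,0,25],[0,0,0.1,0,0,0,25]]'
```

```text
t: 26.77
eef_pos: [0.462, -0.1762, 0.1083]
tool_rot: [0.924, 0.383, -0.001, -0.001]
wrist_force: [0.1, 0.7, -2.0]
width: 0.0346
grip_force: 60.6
t: 26.93
eef_pos: [0.4621, -0.1762, 0.1073]
tool_rot: [0.924, 0.383, -0.001, -0.001]
wrist_force: [0.0, 0.4, -2.3]
width: 0.0347
grip_force: 60.6
t: 27.1
eef_pos: [0.4621, -0.1763, 0.1063]
tool_rot: [0.924, 0.383, -0.001, -0.001]
wrist_force: [-0.6, -0.0, -1.1]
width: 0.0345
grip_force: 60.6
```

```bash
python3 -m creep '[[0,0,0.05,0,0,0,25],[0,0,0.1,0,0,0,25],[0,0,0.1,0,0,0,25]]';  python3 -m creep '[[0,0,0.05,0,0,0,25],[0,0,0.1,0,0,0,25],[0,0,0.1,0,0,0,25]]'
```

```text
t: 27.35
eef_pos: [0.4622, -0.1763, 0.1057]
tool_rot: [0.924, 0.383, -0.001, -0.001]
wrist_force: [-1.5, 0.3, -0.3]
width: 0.0348
grip_force: 61.1
t: 27.6
eef_pos: [0.4622, -0.1763, 0.1056]
tool_rot: [0.924, 0.383, -0.001, -0.001]
wrist_force: [-4.4, 1.6, 9.1]
width: 0.0343
grip_force: 61.9
```

Firm contact at the expected flush height (12 mm below the level where the bevel would have caught it). Releasing and retreating.

```bash
python3 -m creep '[[0,0,-0.05,0,0,0,25],[0,0,-0.05,0,0,0,45],[0,0,-0.05,0,0,0,65],[0,0,-0.05,0,0,0,85],[0,0,-0.05,0,0,0,85],[0,0,-0.05,0,0,0,85],[0,0,-0.5,0,0,0,85],[0,0,-2,0,0,0,85],[0,0,-5,0,0,0,85],[0,0,-9,0,0,0,85],[0,0,-13,0,0,0,85],[0,0,-17,0,0,0,85],[0,0,-20,0,0,0,85],[0,0,-20,0,0,0,85],[0,0,-20,0,0,0,85],[0,0,-20,0,0,0,85],[0,0,-20,0,0,0,85]]'
python3 - <<'E'
from h import *
st=arm.get_state();im=arm.grab_frame('wrist');c=cam('wrist',st);z=np.array([0,0,1.])
r=arm.masks_of('reel_cap','wrist');print([(x['location'],x['p']) for x in r])
if r:
    m=np.array(r[0]['region'],float)
    for h in(.072,.076,.080):
        f=lambda v:(lambda s:1-np.minimum(s,m).sum()/np.maximum(s,m).sum())(sil(c,'reel_cap',np.array([v[0]/1e3,v[1]/1e3,h]),z))
        q=minimize(f,[462,-176],method='Nelder-Mead',options=dict(initial_simplex=[[462,-176],[466,-176],[462,-172]],xatol=.1));print(h,q.x,q.fun)
s=arm.grab_frame('scene');a=cv2.resize(im[60:260,150:400],(500,400));b=cv2.resize(s[140:240,300:375],(300,400),interpolation=2)
cv2.imwrite('pics/z.png',np.hstack([a,b]))
E
```

```text
t: 29.02
eef_pos: [0.4618, -0.1762, 0.3029]
tool_rot: [0.924, 0.383, -0.002, -0.002]
wrist_force: [0.5, 0.5, -0.9]
width: 0.0725
grip_force: 0.0
[([278.4, 176.5], 0.77), ([92.4, 117.2], 0.4)]
0.072 [ 462.1275 -174.4107] 0.027127068774843832
0.076 [ 462.6475 -174.3489] 0.048419248205441856
0.08 [ 462.6897 -173.8604] 0.06900985887911082
```

View pics/z.png

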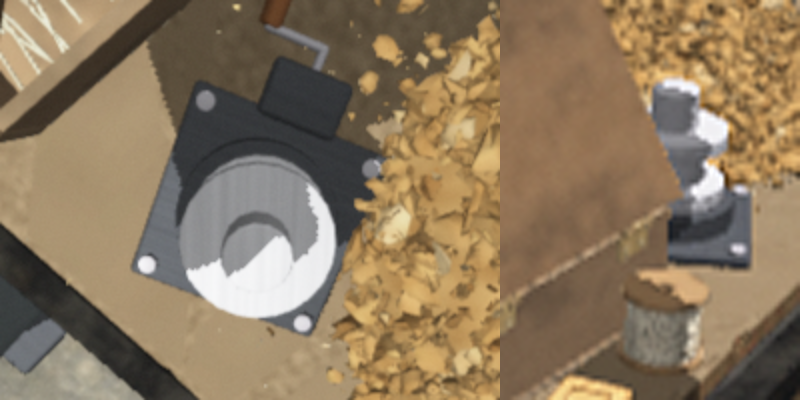

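The picture shows the cap level and concentric on the hub over the winder table: cap at (258,235) in the left crop, the stack at (690,140) in the right. The best fit for the cap is at its seated height, z = 0.072. Handing in.

```bash
python3 -c "
from workcell import arm
print(arm.finish_job())"
```

```text
the job is handed in; nothing more can be done
None
```

The job is handed in at about 29 s: by force and camera checks the hub is fully home on the winder's spigot with the cap flush on top, both released, and nothing else was touched as far as I could see; no verdict came back.

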